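Build a test-sieve stack on the shaker

TASK

Build the sieve stack on the receiver pan of the small sieve shaker, from the bottom up and one piece at a time: first the blue-rimmed fine sieve, then the yellow-rimmed medium sieve, then the red-rimmed coarse sieve, and last the lid. Every piece must sit level and fully home in the one below it, and everything must be let go at the end. Do not shift or tip over the weighing bottle, crucible, Petri dish and stopper that stand about.

Things in the scene. Friction and masses are not known exactly. Their poses are not given: they have to be found in the camera images.
- sieve_fine: Fine sieve: blue band and rim, very dense mesh. Loose steel cup, 0.11 kg, upright: body 58 mm outside, 53 mm bore, 28 mm high, on a tapered skirt 10 mm deep (43 mm wide at its lower end, 51 mm at the shoulder) that enters the bore below until the shoulder sits on that rim: origin then 10 mm below that rim, so each sieve adds 28 mm. Origin: centre of the underside; z up; shoulder z = 10, rim z = 38 mm.
- sieve_medium: Medium sieve: yellow band and rim, mesh of about 5 mm pitch. Same size and form as the fine sieve: 58 mm diameter, 38 mm high, 10 mm tapered skirt, shoulder at z = 10 mm, rim at z = 38 mm, 0.11 kg, loose and upright. Origin: centre of the skirt's lower end, z up.
- sieve_coarse: Coarse sieve: red band and rim, wide mesh of about 10 mm pitch. Same size and form as the fine sieve: 58 mm diameter, 38 mm high, 10 mm tapered skirt, shoulder at z = 10 mm, rim at z = 38 mm, 0.11 kg, loose and upright. Origin: centre of the skirt's lower end, z up.
- sieve_lid: Lid: loose steel disc, 58 mm wide, with an upright black knob, 0.09 kg. Same tapered skirt as the sieves (z = 0 to 10 mm, 43 to 51 mm wide), disc z = 10 to 16 mm, cylindrical knob 20 mm wide z = 18 to 44 mm: pinch it by the knob. Origin: centre of the underside, z up; upright at the start. Seated, its origin lies 10 mm below the rim that carries it.
- receiver_rim (a point): Rim centre of the receiver pan, a steel pan fixed on the sieve shaker (white box 120 x 124 mm, 34 mm high, round aluminium plate on top; fixed to the worktop, its place and yaw differ from start to start). 75 mm above the worktop. Pan: 58 mm outside, 53 mm bore, 27 mm deep, 30 mm high; z up.
- weigh_bottle: Bystander: clear glass weighing bottle with a knobbed lid, 37 mm diameter, 71 mm high, loose. Origin: centre of its underside, z up.
- crucible: Bystander: white porcelain crucible, open, 42 mm diameter, 33 mm high, loose. Origin: centre of its underside, z up.
- petri_dish: Bystander: clear flat Petri dish with lid, 64 mm diameter, 17 mm high, loose. Origin: centre of its underside, z up.
- stopper: Bystander: dark red tapered rubber stopper, 29 mm diameter, 22 mm high, loose. Origin: centre of its underside, z up.

How it is judged:
By the outcome, as a careful person would: the job done as asked, in the order asked, and still so for the second after the job is handed in, with the robot touching nothing.
It also fails if it takes over 112 s, if anything falls off the work surface, if the arm or the gripper's body presses on something with over 40 N, if the wrist force passes 120 N, or if a joint passes its speed limit or range.

ROBOT

A 7-joint arm with a two-finger parallel gripper is mounted at the origin on a cart in front of the work surface, level with it; the furniture and walls round the work are solid. World frame = base frame: x ahead of the robot, y to its left, z up, the work surface at z = 0. Lengths are in m, angles in rad, forces in N, time in s.
With the tool pointing down it reaches from about 0.425 to 0.875 m from the base axis. Payload 9.9 kg.
Tool frame: the origin (TCP) lies on the centre line of the jaws, within the pads' length; the fingertips stand 11 mm ahead of it and the grasp point (between the pads) lies 8 mm behind it; z points along the fingers, y is the direction in which the jaws open and shut (so a half turn about z gives the same grasp; the last joint's range is limited). The gripper opens to 85 mm and grips with 20 to 120 N. Pads are 22 mm wide; open, the fingers measure 114 mm over their backs; the gripper's body (76 mm by 85 mm) begins 54 mm behind the grasp point. The pads swing forward as they close: fully open they stand 13 mm farther back than shut.
Start: joints at [-1.309, 0.576, 0.025, 1.437, -0.015, 1.129, -0.057], TCP at [0.229, 0.635, 0.242] pointing down, gripper open.
Joint ranges: [-2.76, 2.76], [-0.34, 2.15], [-1.52, 1.57], [0.19, 2.46], [-1.09, 4.23], [0.17, 1.99], [-2.82, 2.82]. Speed limits (rad/s): [2.22, 2.22, 3.01, 3.01, 3.14, 3.14, 3.14].

INTERFACE

Orientations are given as a rotation vector (axis times angle).
In Python, from station import bot, grab_frame, calibration, nets gives the robot as it stands.
- The arm moves only by the shell command python3 -m inch 'ROWS'. ROWS is JSON, a list of rows, each an object with "travel": the shift along the tool's x, y, z as a fraction of full scale, a list of three; "angular": the turn, a rotation vector about the tool's x, y, z as a fraction of full scale, a list of three; "claw": the closure in counts, from 0 (fully open) to 255 (shut). In form: [{"travel": [x, y, z], "angular": [wx, wy, wz], "claw": claw}, ...]. A call has 1 to 20 rows; each row shifts and turns the commanded pose from where the row before left it, along the tool's axes as they then stand; what a row does not reach is not made up. Full scale, the value 1, is 50 cm for a shift and 180 degrees for a turn. A row lasts 1/12 s, in which the tool goes at most 41.7 mm and 7.16 degrees, less where a joint would pass 70% of its speed; a pose out of reach is approached as far as the arm can. A call with a number of a shift or a turn outside -1 to 1 is refused whole. A call with a gripper value outside its range is refused whole. The fingers move at their own pace and stop on an object; the grip force is fixed at half the most. Time passes only in rows, so rows that do not move let the fingers close. It gives the time, the measured TCP pose, the force and the opening at its end, in the units of the state.
- bot.state(): the state, without advancing time (a new reading comes with each control period).
- grab_frame(name): name is "scene" or "top" or "wrist"; returns (picture, depth): 400x640x3 uint8, red, green, blue; 400x640 float32, m along the optical axis (not along the pixel's ray), 0 where there is no reading.
- calibration(name): a dict with "fx", "fy", "cx", "cy" (pixels), "rvec" (rotation vector, rad) and "tvec" (3), from world to camera coordinates, as OpenCV has them; the wrist camera has in their place "mount" (4x4, takes a point from camera to tool coordinates, whose origin is the TCP and whose axes are the flange's). Camera axes: x right, y down, z forward; pixel columns grow to the right and rows downward; lengths in m; the calibration is good to about 2 mm. A picture is of the moment at which its call begins: read the wrist's pose just before it. calibration takes no time and is no camera call.
- bot.close_job(): hands the job in, once; it reports no verdict.
Trained networks look in the newest picture that a camera, given by its name, has taken for a name from the list of things; names that differ only in an ending like _2 or _b are one class to them, and where a whole thing is asked for, a point or a joint stands for the part that bears it (a point fixed in the world has none). Each returns a list of dicts, best first, with "p" (0 to 1); they miss things now and then, are a little off and sometimes report something else, mostly with a low value. They report only what shows in the picture. A call takes as long as a camera call.
- nets.recognise(query, camera): "centre" ([column, row] in pixels, amid what is visible of it).
The state is a dict: "time": time; "qpos": joint angles; "joint_velocities": joint speeds; "joint_efforts": joint torques, N m; "ee_pos": TCP position; "tool_rot": TCP orientation; "wrist_force": force on the tool from outside, world axes, zero at the start; "moment": the same for the moment, N m; "gripper_width": opening from 0.0 (shut) to 1.0 (fully open).
Only numpy, scipy, OpenCV 4.12 (cv2) and the standard library are available. Lean on these libraries where they do the work, as an engineer would, in place of code of your own. Each camera call takes 0.05 s, during which the arm holds its last target. There are 200 camera calls.

## Working session

There is one attempt and no reset: what is moved stays moved. The work goes in short steps, Python scripts to look and compute and a shell command to move; the robot and the scene stay as the last step left them, time stands still between calls to the robot, and variables do not carry over. Pictures are saved under pics/ and viewed, about 12 in all and at most 16, crops included, and the job is handed in when it is done.

```bash
ls; mkdir -p pics; cat > h.py <<'E'
import numpy as np, cv2
from scipy.spatial.transform import Rotation as R
from station import bot, grab_frame, calibration, nets
def pose():
    s=bot.state(); T=np.eye(4); T[:3,:3]=R.from_rotvec(s["tool_rot"]).as_matrix(); T[:3,3]=s["ee_pos"]; return T
def cam2world(name,T=None):
    c=calibration(name)
    if name=="wrist": return c,(pose() if T is None else T)@np.array(c["mount"])
    M=np.eye(4); M[:3,:3]=R.from_rotvec(c["rvec"]).as_matrix(); M[:3,3]=c["tvec"]
    return c,np.linalg.inv(M)
def cloud(name):
    c,M=cam2world(name); im,d=grab_frame(name)
    v,u=np.mgrid[:d.shape[0],:d.shape[1]]
    P=np.stack([(u-c["cx"])/c["fx"]*d,(v-c["cy"])/c["fy"]*d,d],-1)@M[:3,:3].T+M[:3,3]
    P[d==0]=np.nan
    return im,P
def save(im,n): cv2.imwrite("pics/"+n,im[...,::-1])
def show():
    s=bot.state(); print({k:np.round(s[k],3).tolist() for k in("time","ee_pos","tool_rot","wrist_force","gripper_width","qpos")})
E
python3 - <<'E'
from h import *
show()
names="sieve_fine sieve_medium sieve_coarse sieve_lid receiver_rim weigh_bottle crucible petri_dish stopper".split()
ims=[]
for cam in("top","scene"):
    im,P=cloud(cam); ims.append(im)
    for n in names:
        if n=="receiver_rim": pass
        try:
            for r in nets.recognise(n,cam)[:2]:
                u,v=np.round(r["centre"]).astype(int); print(cam,n,round(r["p"],2),u,v,np.round(P[v,u],3))
        except Exception as e: print(n,e)
    np.savez("pics/%s.npz"%cam,im=im,P=P)
    save(im,cam+".png")
E
```

```text
pics
{'time': 0.0, 'ee_pos': [0.229, 0.635, 0.241], 'tool_rot': [-0.54, -3.095, 0.003], 'wrist_force': [-1.262, -0.032, 0.593], 'gripper_width': 0.996, 'qpos': [-1.309, 0.577, 0.025, 1.438, -0.015, 1.129, -0.057]}
top sieve_fine 0.89 412 149 [ 0.573 -0.415  0.01 ]
top sieve_medium 0.96 310 216 [ 0.428 -0.195  0.012]
top sieve_lid 0.63 398 218 [ 0.421 -0.376  0.04 ]
top receiver_rim 0.86 210 169 [0.523 0.012 0.047]
top receiver_rim 0.7 355 234 [ 0.389 -0.289  0.02 ]
top weigh_bottle 0.71 364 184 [ 0.496 -0.31   0.015]
top weigh_bottle 0.64 447 194 [ 0.467 -0.473  0.057]
top crucible 0.51 264 235 [ 0.389 -0.096 -0.001]
top petri_dish 0.58 363 184 [ 0.496 -0.308  0.015]
top stopper 0.56 358 235 [ 0.387 -0.296  0.021]
scene sieve_fine 0.91 397 253 [ 0.574 -0.401  0.012]
scene sieve_medium 0.68 292 238 [ 0.431 -0.194  0.015]
scene sieve_medium 0.65 400 287 [ 0.458 -0.494  0.04 ]
scene sieve_coarse 0.87 337 219 [ 0.55  -0.228  0.033]
scene sieve_coarse 0.43 251 227 [ 0.386 -0.09   0.015]
scene sieve_lid 0.64 344 277 [ 0.419 -0.378  0.016]
scene receiver_rim 0.65 266 188 [ 0.502 -0.005  0.045]
scene weigh_bottle 0.79 399 288 [ 0.457 -0.493  0.037]
scene crucible 0.76 253 229 [ 0.372 -0.119  0.03 ]
scene crucible 0.19 337 219 [ 0.55  -0.228  0.033]
scene petri_dish 0.86 346 250 [ 0.491 -0.316  0.016]
scene stopper 0.73 348 279 [ 0.417 -0.391  0.019]
scene stopper 0.47 304 266 [ 0.377 -0.295  0.02 ]
```

View pictures.

View pics/top.png

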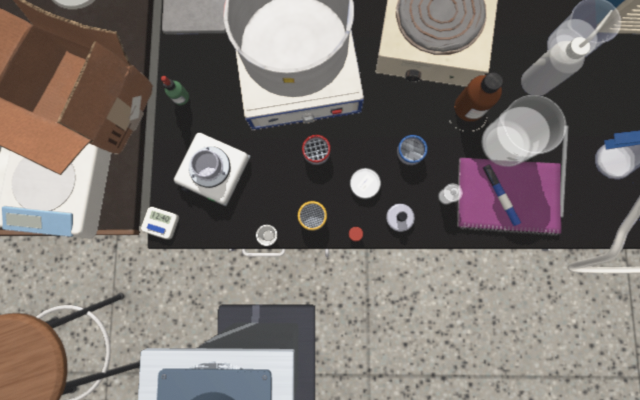

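View pics/scene.png

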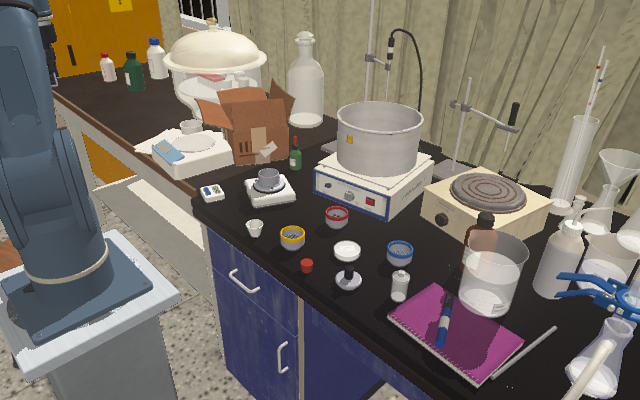

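```bash
cat >> h.py <<'E'
def rim(P,x,y,z0,z1,r=.045):
    m=(np.hypot(P[...,0]-x,P[...,1]-y)<r)&(P[...,2]>z0)&(P[...,2]<z1)
    q=P[m]
    if len(q)<5: return len(q)
    (cx,cy),rad=cv2.minEnclosingCircle(q[:,:2].astype(np.float32))
    A=np.c_[2*q[:,:2],np.ones(len(q))]; s=np.linalg.lstsq(A,(q[:,:2]**2).sum(1),rcond=None)[0]
    return len(q),np.round([cx,cy,rad],4),"lsq",np.round([s[0],s[1],np.sqrt(s[2]+s[0]**2+s[1]**2)],4),"z",np.round(np.percentile(q[:,2],[10,50,90]),4)
E
python3 - <<'E'
from h import *
for cam in("top","scene"):
    P=np.load("pics/%s.npz"%cam)["P"]
    print(cam)
    for n,x,y,a,b in[("fine",.573,-.41,.030,.045),("med",.428,-.197,.03,.045),("coarse",.56,-.21,.03,.045),("lid disc",.42,-.378,.010,.022),("lid knob",.42,-.378,.036,.05),("rim",.52,.012,.068,.082),("bottle",.467,-.475,.02,.08),("cruc",.388,-.098,.026,.04),("stopper",.388,-.293,.015,.03),("petri",.496,-.31,.012,.022)]:
        print(n,*rim(P,x,y,a,b) if not isinstance(rim(P,x,y,a,b),int) else ("few",))
P=np.load("pics/top.npz")["P"]
for u in(260,300,340,): print(u,[tuple(np.round(P[v,u],3)) for v in(70,90,100,110,118,124,130)])
print("max z over transfer", [ (y,round(np.nanmax(P[...,2][(abs(P[...,1]-y)<.04)&(P[...,0]>.25)&(P[...,0]<.6)]),3)) for y in np.arange(-.45,.5,.08)])
E
```

```text
top
fine 173 [ 0.5684 -0.4103  0.0297] lsq [ 0.568  -0.4098  0.0275] z [0.0316 0.0359 0.0384]
med 147 [ 0.4283 -0.1988  0.0296] lsq [ 0.4281 -0.1991  0.0275] z [0.0333 0.0359 0.0382]
coarse 155 [ 0.5702 -0.2066  0.0298] lsq [ 0.57   -0.207   0.0274] z [0.0327 0.0359 0.0381]
lid disc 486 [ 0.4257 -0.3838  0.0289] lsq [ 0.4258 -0.384   0.0217] z [0.0119 0.014  0.0161]
lid knob 78 [ 0.4261 -0.384   0.0103] lsq [ 0.4258 -0.3838  0.0072] z [0.0395 0.0417 0.0434]
rim 141 [0.5313 0.0188 0.0292] lsq [0.5317 0.0186 0.0273] z [0.0693 0.072  0.0741]
bottle 321 [ 0.4718 -0.4838  0.0189] lsq [ 0.4714 -0.483   0.0136] z [0.0342 0.0559 0.0658]
cruc 96 [ 0.3879 -0.1041  0.0213] lsq [ 0.3881 -0.1047  0.0193] z [0.0277 0.0305 0.0324]
stopper 151 [ 0.3913 -0.2894  0.0146] lsq [ 0.3909 -0.2891  0.0102] z [0.0182 0.0204 0.0224]
petri 680 [ 0.4992 -0.3112  0.0322] lsq [ 0.4993 -0.311   0.0226] z [0.013  0.0149 0.0171]
scene
fine 204 [ 0.5661 -0.4117  0.0313] lsq [ 0.5653 -0.4121  0.0276] z [0.0314 0.0361 0.0393]
med 184 [ 0.4272 -0.2016  0.032 ] lsq [ 0.4251 -0.2012  0.0276] z [0.0315 0.036  0.039 ]
coars
[... 1915 characters left out ...]
oat64(-0.003)), (np.float64(0.62), np.float64(-0.26), np.float64(-0.001))]
max z over transfer [(np.float64(-0.45), np.float64(0.072)), (np.float64(-0.37), np.float64(0.045)), (np.float64(-0.29), np.float64(0.024)), (np.float64(-0.20999999999999996), np.float64(0.039)), (np.float64(-0.12999999999999995), np.float64(0.035)), (np.float64(-0.04999999999999993), np.float64(0.071)), (np.float64(0.030000000000000082), np.float64(0.075)), (np.float64(0.11000000000000004), np.float64(0.036)), (np.float64(0.1900000000000001), np.float64(0.179)), (np.float64(0.2700000000000002), np.float64(0.2)), (np.float64(0.35000000000000014), np.float64(0.162)), (np.float64(0.4300000000000001), np.float64(0.148))]
```

```bash
python3 -m inch '[{"travel":[0,0,0],"angular":[0,0,-0.037],"claw":0},{"travel":[0,0,0],"angular":[0,0,-0.037],"claw":0},{"travel":[0,0,0],"angular":[0,0,-0.036],"claw":0},{"travel":[-0.03,-0.07,0],"angular":[0,0,0],"claw":0},{"travel":[-0.03,-0.07,0],"angular":[0,0,0],"claw":0},{"travel":[-0.03,-0.07,0],"angular":[0,0,0],"claw":0},{"travel":[-0.03,-0.07,0],"angular":[0,0,0],"claw":0},{"travel":[-0.03,-0.07,0],"angular":[0,0,0],"claw":0},{"travel":[-0.03,-0.07,0],"angular":[0,0,0],"claw":0},{"travel":[-0.03,-0.07,0],"angular":[0,0,0],"claw":0},{"travel":[-0.03,-0.07,0],"angular":[0,0,0],"claw":0},{"travel":[-0.03,-0.07,0],"angular":[0,0,0],"claw":0},{"travel":[-0.03,-0.07,0],"angular":[0,0,0],"claw":0},{"travel":[-0.03,-0.07,0],"angular":[0,0,0],"claw":0},{"travel":[-0.03,-0.07,0],"angular":[0,0,0],"claw":0},{"travel":[-0.03,-0.07,0],"angular":[0,0,0],"claw":0},{"travel":[-0.03,-0.07,0],"angular":[0,0,0],"claw":0},{"travel":[0,0,0],"angular":[0,0,0],"claw":0}]'; python3 -c "
from h import *
show();print(pose().round(4))"
```

```text
time: 2.5
ee_pos: [0.4412, 0.1375, 0.2427]
tool_rot: [0.015, 3.14, -0.004]
wrist_force: [-0.8, 0.1, 1.1]
gripper_width: 1.002
{'time': 2.5, 'ee_pos': [0.441, 0.137, 0.243], 'tool_rot': [0.015, 3.14, -0.004], 'wrist_force': [-0.794, 0.124, 1.113], 'gripper_width': 1.002, 'qpos': [-0.452, 0.261, 0.058, 1.976, -0.015, 0.904, 1.175]}
[[-1.      0.0098  0.0018  0.4412]
 [ 0.0098  0.9999 -0.0028  0.1375]
 [-0.0019 -0.0028 -1.      0.2427]
 [ 0.      0.      0.      1.    ]]
```

```bash
python3 -m inch '[{"travel":[-0.017,-0.073,0.005],"angular":[0,0,0],"claw":0},{"travel":[-0.017,-0.073,0.005],"angular":[0,0,0],"claw":0},{"travel":[-0.017,-0.073,0.005],"angular":[0,0,0],"claw":0},{"travel":[-0.017,-0.073,0.005],"angular":[0,0,0],"claw":0},{"travel":[-0.017,-0.073,0.005],"angular":[0,0,0],"claw":0},{"travel":[-0.017,-0.073,0.005],"angular":[0,0,0],"claw":0},{"travel":[-0.017,-0.073,0.005],"angular":[0,0,0],"claw":0},{"travel":[-0.017,-0.073,0.005],"angular":[0,0,0],"claw":0},{"travel":[-0.017,-0.073,0.005],"angular":[0,0,0],"claw":0},{"travel":[-0.017,-0.073,0.005],"angular":[0,0,0],"claw":0},{"travel":[-0.017,-0.073,0.005],"angular":[0,0,0],"claw":0},{"travel":[-0.017,-0.073,0.005],"angular":[0,0,0],"claw":0},{"travel":[-0.017,-0.073,0.005],"angular":[0,0,0],"claw":0},{"travel":[-0.017,-0.073,0.005],"angular":[0,0,0],"claw":0},{"travel":[-0.017,-0.073,0.005],"angular":[0,0,0],"claw":0},{"travel":[0,0,0],"angular":[0,0,0],"claw":0},{"travel":[0,0,0],"angular":[0,0,0],"claw":0}]'; python3 -c "
from h import *
show()
im,P=cloud('wrist'); save(im,'w1.png')
print(rim(P,.567,-.411,.03,.045))
print(rim(P,.567,-.411,.025,.055))
print(nets.recognise('sieve_fine','wrist')[:2])"
```

```text
time: 3.92
ee_pos: [0.5653, -0.4049, 0.2037]
tool_rot: [-0.006, -3.14, 0.001]
wrist_force: [0.5, 1.1, -0.7]
gripper_width: 1.0
{'time': 3.917, 'ee_pos': [0.565, -0.405, 0.204], 'tool_rot': [-0.006, -3.14, 0.001], 'wrist_force': [0.493, 1.12, -0.681], 'gripper_width': 1.0, 'qpos': [0.462, 0.644, 0.164, 1.43, -0.111, 1.077, 2.214]}
(828, array([ 0.5681, -0.4128,  0.0297]), 'lsq', array([ 0.5674, -0.4129,  0.0274]), 'z', array([0.033 , 0.037 , 0.0382]))
(907, array([ 0.5681, -0.4127,  0.0297]), 'lsq', array([ 0.5673, -0.4129,  0.0273]), 'z', array([0.0305, 0.0369, 0.0381]))
[{'centre': [306.9, 187.1], 'p': 0.77}, {'centre': [410.9, 111.8], 'p': 0.62}]
```

View pics/w1.png

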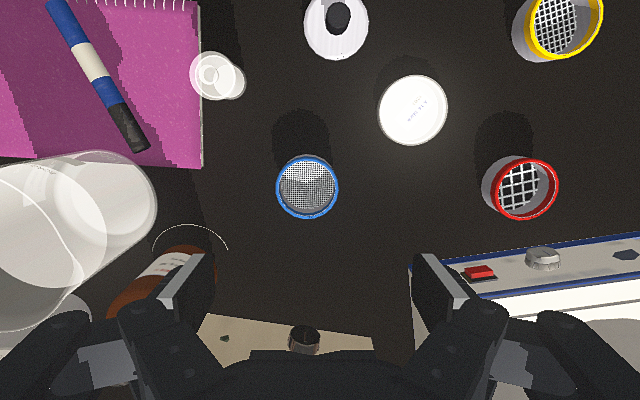

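```bash
python3 -c "
from h import *
P=np.concatenate([cloud('wrist')[1].reshape(-1,3)]+[np.load('pics/%s.npz'%c)['P'].reshape(-1,3) for c in('top','scene')])
for n,x,y in(('fine',.5678,-.4127),('med',.428,-.199),('coarse',.569,-.2075),('lid',.4245,-.385)):
  d=P[:,:2]-[x,y]
  for lo,hi in((.008,.05),(.05,.25)):
    m=(P[:,2]>lo)&(P[:,2]<hi)&(abs(d[:,0])<.09)&(abs(d[:,1])<.12)&(np.hypot(*d.T)>.036)
    q=d[m];zz=P[m,2]
    o=np.argsort(np.maximum(abs(q[:,0]),abs(q[:,1])-.02))[:400:80]
    print(n,lo,len(q),[tuple(np.round([*q[i],zz[i]],3).tolist()) for i in o])
"
```

```text
fine 0.008 6391 [(-0.052, 0.072, 0.011), (-0.057, 0.074, 0.016), (-0.055, 0.079, 0.016), (-0.061, 0.075, 0.014), (-0.043, 0.083, 0.016)]
fine 0.05 6041 [(-0.013, -0.034, 0.242), (-0.011, -0.034, 0.244), (-0.012, -0.035, 0.243), (-0.012, -0.035, 0.243), (-0.012, -0.036, 0.218)]
med 0.008 3297 [(-0.05, 0.072, 0.034), (-0.027, 0.08, 0.031), (-0.062, 0.084, 0.031), (-0.043, -0.086, 0.02), (0.06, -0.088, 0.016)]
med 0.05 0 []
coarse 0.008 7540 [(0.051, 0.016, 0.049), (0.056, 0.009, 0.043), (0.059, 0.075, 0.048), (0.059, 0.08, 0.043), (-0.06, -0.08, 0.016)]
coarse 0.05 15715 [(0.049, 0.018, 0.059), (0.055, 0.017, 0.058), (0.056, 0.008, 0.056), (0.057, 0.008, 0.062), (0.059, 0.064, 0.059)]
lid 0.008 4945 [(0.042, 0.062, 0.012), (0.047, 0.063, 0.016), (0.04, 0.069, 0.01), (0.051, 0.053, 0.017), (0.053, 0.069, 0.018)]
lid 0.05 2357 [(0.047, -0.08, 0.056), (0.044, -0.085, 0.056), (0.057, -0.086, 0.053), (0.037, -0.088, 0.057), (0.034, -0.089, 0.059)]
```

```bash
python3 -m inch '[{"travel":[-0.005,-0.0155,0.06],"angular":[0,0,0],"claw":0},{"travel":[0,0,0.07],"angular":[0,0,0],"claw":0},{"travel":[0,0,0.07],"angular":[0,0,0],"claw":0},{"travel":[0,0,0.07],"angular":[0,0,0],"claw":0},{"travel":[0,0,0.04],"angular":[0,0,0],"claw":0},{"travel":[0,0,0],"angular":[0,0,0],"claw":0},{"travel":[0,0,0],"angular":[0,0,0],"claw":0},{"travel":[0,0,0],"angular":[0,0,0],"claw":0}]'; python3 -c "
from h import *
print(pose().round(4))"
```

```text
time: 4.73
ee_pos: [0.5698, -0.4102, 0.0519]
tool_rot: [-0.001, 3.139, -0.002]
wrist_force: [0.3, 0.4, 0.3]
gripper_width: 0.999
[[-1.000e+00 -7.000e-04  2.300e-03  5.698e-01]
 [-7.000e-04  1.000e+00 -1.400e-03 -4.102e-01]
 [-2.300e-03 -1.400e-03 -1.000e+00  5.190e-02]
 [ 0.000e+00  0.000e+00  0.000e+00  1.000e+00]]
```

```bash
python3 -m inch '[{"travel":[0.004,-0.005,0.033],"angular":[0,0,0],"claw":0},{"travel":[0,0,0.033],"angular":[0,0,0],"claw":0},{"travel":[0,0,0],"angular":[0,0,0],"claw":0},{"travel":[0,0,0],"angular":[0,0,0],"claw":0},{"travel":[0,0,0],"angular":[0,0,0],"claw":255},{"travel":[0,0,0],"angular":[0,0,0],"claw":255},{"travel":[0,0,0],"angular":[0,0,0],"claw":255},{"travel":[0,0,0],"angular":[0,0,0],"claw":255},{"travel":[0,0,0],"angular":[0,0,0],"claw":255},{"travel":[0,0,0],"angular":[0,0,0],"claw":255},{"travel":[0,0,0],"angular":[0,0,0],"claw":255},{"travel":[0,0,0],"angular":[0,0,0],"claw":255},{"travel":[0,0,0],"angular":[0,0,0],"claw":255},{"travel":[0,0,0],"angular":[0,0,0],"claw":255}]'; python3 -c "
from h import *
print(pose().round(4)[:,3])"
```

```text
time: 5.9
ee_pos: [0.5675, -0.4127, 0.0189]
tool_rot: [-0.0, 3.139, -0.001]
wrist_force: [-1.5, 2.6, 8.9]
gripper_width: 0.64
[ 0.5675 -0.4127  0.0189  1.    ]
```

```bash
python3 -m inch '[{"travel":[0,0,-0.02],"angular":[0,0,0],"claw":255},{"travel":[0,0,-0.05],"angular":[0,0,0],"claw":255},{"travel":[0,0,-0.07],"angular":[0,0,0],"claw":255},{"travel":[0,0,-0.07],"angular":[0,0,0],"claw":255},{"travel":[0,0,-0.07],"angular":[0,0,0],"claw":255},{"travel":[0,0,-0.07],"angular":[0,0,0],"claw":255},{"travel":[0.008,0.04,0],"angular":[0,0,0],"claw":255},{"travel":[0.008,0.07,0],"angular":[0,0,0],"claw":255},{"travel":[0.008,0.07,0],"angular":[0,0,0],"claw":255},{"travel":[0.008,0.07,0],"angular":[0,0,0],"claw":255},{"travel":[0.008,0.07,0],"angular":[0,0,0],"claw":255},{"travel":[0.008,0.07,0],"angular":[0,0,0],"claw":255},{"travel":[0.008,0.07,0],"angular":[0,0,0],"claw":255},{"travel":[0.008,0.07,0],"angular":[0,0,0],"claw":255},{"travel":[0.008,0.07,0],"angular":[0,0,0],"claw":255},{"travel":[0,0.06,0],"angular":[0,0,0],"claw":255},{"travel":[0,0,0],"angular":[0,0,0],"claw":255},{"travel":[0,0,0],"angular":[0,0,0],"claw":255},{"travel":[0,0,0],"angular":[0,0,0],"claw":255}]'; python3 -c "
from h import *
print(pose().round(4))
im,P=cloud('wrist'); save(im,'w2.png')
x,y,z=pose()[:3,3]
print('pan',rim(P,.531,.018,.068,.082))
print('held',rim(P,x,y,z-.01,z+.05))"
```

```text
time: 7.48
ee_pos: [0.5308, -0.0833, 0.1926]
tool_rot: [0.0, 3.141, -0.001]
wrist_force: [-0.6, -0.5, -0.8]
gripper_width: 0.64
[[-1.000e+00  2.000e-04  1.000e-03  5.308e-01]
 [ 2.000e-04  1.000e+00 -6.000e-04 -8.330e-02]
 [-1.000e-03 -6.000e-04 -1.000e+00  1.926e-01]
 [ 0.000e+00  0.000e+00  0.000e+00  1.000e+00]]
pan (1104, array([0.5311, 0.0164, 0.0291]), 'lsq', array([0.5312, 0.016 , 0.0271]), 'z', array([0.0693, 0.0734, 0.0747]))
held (25559, array([ 0.5307, -0.084 ,  0.0451]), 'lsq', array([ 0.5276, -0.0841,  0.0284]), 'z', array([0.1859, 0.2031, 0.2367]))
```

View pics/w2.png

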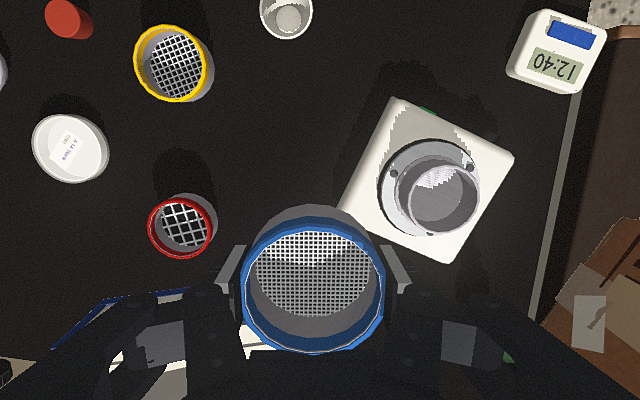

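```bash
python3 -m inch '[{"travel":[0,0.06,0],"angular":[0,0,0],"claw":255},{"travel":[0,0.07,0],"angular":[0,0,0],"claw":255},{"travel":[0,0.069,0],"angular":[0,0,0],"claw":255},{"travel":[0,0,0.05],"angular":[0,0,0],"claw":255},{"travel":[0,0,0.05],"angular":[0,0,0],"claw":255},{"travel":[0,0,0.05],"angular":[0,0,0],"claw":255},{"travel":[0,0,0.03],"angular":[0,0,0],"claw":255},{"travel":[0,0,0],"angular":[0,0,0],"claw":255},{"travel":[0,0,0],"angular":[0,0,0],"claw":255},{"travel":[0,0,0],"angular":[0,0,0],"claw":255}]'; python3 -c "
from h import *
print(pose().round(4))"
```

```text
time: 8.37
ee_pos: [0.5314, 0.0158, 0.1028]
tool_rot: [0.003, 3.14, -0.0]
wrist_force: [0.2, -0.7, -1.4]
gripper_width: 0.642
[[-1.000e+00  1.900e-03  1.300e-03  5.314e-01]
 [ 1.900e-03  1.000e+00 -2.000e-04  1.580e-02]
 [-1.300e-03 -2.000e-04 -1.000e+00  1.028e-01]
 [ 0.000e+00  0.000e+00  0.000e+00  1.000e+00]]
```

```bash
python3 -m inch '[{"travel":[0,0.001,0.012],"angular":[0,0,0],"claw":255},{"travel":[0,0,0.012],"angular":[0,0,0],"claw":255},{"travel":[0,0,0.010],"angular":[0,0,0],"claw":255},{"travel":[0,0,0],"angular":[0,0,0],"claw":255},{"travel":[0,0,0],"angular":[0,0,0],"claw":255}]'
```

```text
time: 8.78
ee_pos: [0.5308, 0.0184, 0.0846]
tool_rot: [-0.001, 3.141, 0.002]
wrist_force: [1.3, 4.6, -1.7]
gripper_width: 0.64
```

```bash
python3 -m inch '[{"travel":[0,0.003,0.002],"angular":[0,0,0],"claw":255},{"travel":[0,0,0.002],"angular":[0,0,0],"claw":255},{"travel":[0,0,0],"angular":[0,0,0],"claw":255},{"travel":[0,0,0],"angular":[0,0,0],"claw":255}]'
```

```text
time: 9.12
ee_pos: [0.5309, 0.0189, 0.0838]
tool_rot: [0.0, 3.141, 0.0]
wrist_force: [-3.1, 3.5, 11.3]
gripper_width: 0.641
```

```bash
python3 -m inch '[{"travel":[0,0,0],"angular":[0,0,0],"claw":120},{"travel":[0,0,0],"angular":[0,0,0],"claw":60},{"travel":[0,0,0],"angular":[0,0,0],"claw":0},{"travel":[0,0,0],"angular":[0,0,0],"claw":0},{"travel":[0,0,0],"angular":[0,0,0],"claw":0},{"travel":[0,0,0],"angular":[0,0,0],"claw":0},{"travel":[0,0,0],"angular":[0,0,0],"claw":0},{"travel":[0,0,-0.02],"angular":[0,0,0],"claw":0},{"travel":[0,0,-0.04],"angular":[0,0,0],"claw":0},{"travel":[0,0,-0.07],"angular":[0,0,0],"claw":0},{"travel":[0,0,-0.07],"angular":[0,0,0],"claw":0},{"travel":[0,0,-0.07],"angular":[0,0,0],"claw":0},{"travel":[0,0,0],"angular":[0,0,0],"claw":0},{"travel":[0,0,0],"angular":[0,0,0],"claw":0}]'; cat >> h.py <<'E'
def level(P,x,y,z0,z1,r=.034):
    m=(np.hypot(P[...,0]-x,P[...,1]-y)<r)&(P[...,2]>z0)&(P[...,2]<z1); q=P[m]
    d=np.hypot(q[:,0]-x,q[:,1]-y); q=q[d>.0262]
    for _ in range(4):
        A=np.c_[q[:,0]-x,q[:,1]-y,np.ones(len(q))]; s=np.linalg.lstsq(A,q[:,2],rcond=None)[0]; e=q[:,2]-A@s; q=q[e>-.0015] if (e>-.0015).sum()>20 else q
    return len(q),"tilt deg",np.degrees(s[:2]).round(2),"z",round(s[2],4)
E
python3 -c "
from h import *
print(pose().round(4)[:3,3])
for c in('wrist','top'):
  im,P=cloud(c); save(im,'s1%s.png'%c)
  r=rim(P,.531,.0165,.092,.112); print(c,r)
  if c=='wrist': print(level(P,*r[1][:2],.09,.112))
"
```

```text
time: 10.28
ee_pos: [0.5317, 0.0187, 0.2205]
tool_rot: [0.0, 3.137, 0.001]
wrist_force: [0.0, -0.2, -0.1]
gripper_width: 1.004
[0.5317 0.0187 0.2205]
wrist (1273, array([0.5315, 0.0168, 0.0295]), 'lsq', array([0.5309, 0.0167, 0.0273]), 'z', array([0.0963, 0.1021, 0.1032]))
(784, 'tilt deg', array([ 0.02, -0.17]), 'z', np.float64(0.1025))
top (204, array([0.5318, 0.0184, 0.0299]), 'lsq', array([0.5315, 0.0183, 0.0276]), 'z', array([0.0945, 0.1001, 0.1023]))
```

View pics/s1wrist.png

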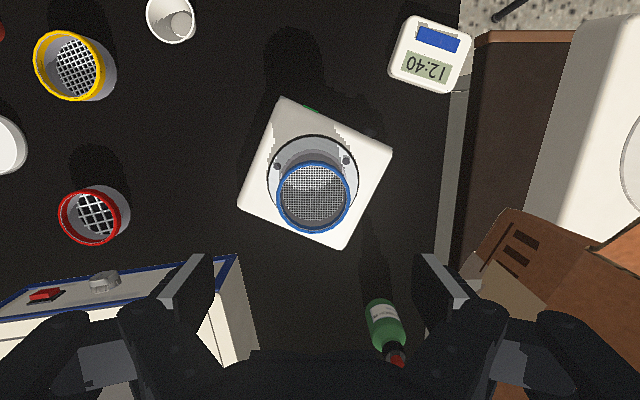

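```bash
python3 -m inch '[{"travel":[0.03,-0.0625,0],"angular":[0,0,0],"claw":0},{"travel":[0.03,-0.0625,0],"angular":[0,0,0],"claw":0},{"travel":[0.03,-0.0625,0],"angular":[0,0,0],"claw":0},{"travel":[0.03,-0.0625,0],"angular":[0,0,0],"claw":0},{"travel":[0.03,-0.0625,0],"angular":[0,0,0],"claw":0},{"travel":[0.03,-0.0625,0],"angular":[0,0,0],"claw":0},{"travel":[0.027,-0.0625,0],"angular":[0,0,0],"claw":0},{"travel":[0,0,0.07],"angular":[0,0,0],"claw":0},{"travel":[0,0,0.07],"angular":[0,0,0],"claw":0},{"travel":[0,0,0.07],"angular":[0,0,0],"claw":0},{"travel":[0,0,0.06],"angular":[0,0,0],"claw":0},{"travel":[0,0,0],"angular":[0,0,0],"claw":0},{"travel":[0,0,0],"angular":[0,0,0],"claw":0},{"travel":[0,0,0],"angular":[0,0,0],"claw":0}]'; python3 -c "
from h import *
print(pose().round(4))
im,P=cloud('wrist')
print(rim(P,.428,-.199,.03,.045))"
```

```text
time: 11.55
ee_pos: [0.4271, -0.2002, 0.0835]
tool_rot: [-0.001, -3.141, -0.0]
wrist_force: [1.2, -0.5, -0.1]
gripper_width: 1.003
[[-1.000e+00  4.000e-04 -5.000e-04  4.271e-01]
 [ 4.000e-04  1.000e+00  0.000e+00 -2.002e-01]
 [ 5.000e-04  0.000e+00 -1.000e+00  8.350e-02]
 [ 0.000e+00  0.000e+00  0.000e+00  1.000e+00]]
(2345, array([ 0.4277, -0.2012,  0.0296]), 'lsq', array([ 0.4269, -0.2013,  0.0273]), 'z', array([0.0323, 0.0369, 0.038 ]))
```

```bash
python3 -m inch '[{"travel":[-0.001,0,0.04],"angular":[0,0,0],"claw":0},{"travel":[0,0,0.05],"angular":[0,0,0],"claw":0},{"travel":[0,0,0.039],"angular":[0,0,0],"claw":0},{"travel":[0,0,0],"angular":[0,0,0],"claw":0},{"travel":[0,0,0],"angular":[0,0,0],"claw":0},{"travel":[0,0,0],"angular":[0,0,0],"claw":255},{"travel":[0,0,0],"angular":[0,0,0],"claw":255},{"travel":[0,0,0],"angular":[0,0,0],"claw":255},{"travel":[0,0,0],"angular":[0,0,0],"claw":255},{"travel":[0,0,0],"angular":[0,0,0],"claw":255},{"travel":[0,0,0],"angular":[0,0,0],"claw":255},{"travel":[0,0,0],"angular":[0,0,0],"claw":255},{"travel":[0,0,0],"angular":[0,0,0],"claw":255},{"travel":[0,0,0],"angular":[0,0,0],"claw":255},{"travel":[0,0,0],"angular":[0,0,0],"claw":255}]'
```

```text
time: 12.85
ee_pos: [0.4285, -0.2003, 0.0204]
tool_rot: [0.0, 3.139, -0.001]
wrist_force: [-3.4, 1.5, 19.1]
gripper_width: 0.662
```

```bash
python3 -m inch '[{"travel":[0,0,0],"angular":[0,0,0],"claw":255},{"travel":[0,0,0],"angular":[0,0,0],"claw":255},{"travel":[0,0,-0.002],"angular":[0,0,0],"claw":255},{"travel":[0,0,-0.01],"angular":[0,0,0],"claw":255},{"travel":[0,0,-0.03],"angular":[0,0,0],"claw":255},{"travel":[0,0,-0.06],"angular":[0,0,0],"claw":255},{"travel":[0,0,-0.07],"angular":[0,0,0],"claw":255},{"travel":[0,0,-0.07],"angular":[0,0,0],"claw":255},{"travel":[0,0,-0.07],"angular":[0,0,0],"claw":255},{"travel":[0,0,0],"angular":[0,0,0],"claw":255},{"travel":[0,0,0],"angular":[0,0,0],"claw":255}]';python3 -c "
from h import *
print(pose().round(4))
im,P=cloud('wrist'); save(im,'w3.png')
x,y,z=pose()[:3,3]
print(rim(P,x,y,z+.012,z+.026,.035)); print(level(P,x,y,z+.01,z+.03))"
```

```text
time: 13.77
ee_pos: [0.4285, -0.2003, 0.1767]
tool_rot: [0.0, 3.137, -0.002]
wrist_force: [0.2, 0.4, -1.7]
gripper_width: 0.658
[[-1.000e+00  1.000e-04  4.700e-03  4.285e-01]
 [ 1.000e-04  1.000e+00 -1.400e-03 -2.003e-01]
 [-4.700e-03 -1.400e-03 -1.000e+00  1.767e-01]
 [ 0.000e+00  0.000e+00  0.000e+00  1.000e+00]]
(6247, array([ 0.4256, -0.2006,  0.0338]), 'lsq', array([ 0.4266, -0.202 ,  0.0278]), 'z', array([0.189 , 0.1931, 0.1953]))
(590, 'tilt deg', array([2.24, 2.56]), 'z', np.float64(0.2002))
```

View pics/w3.png

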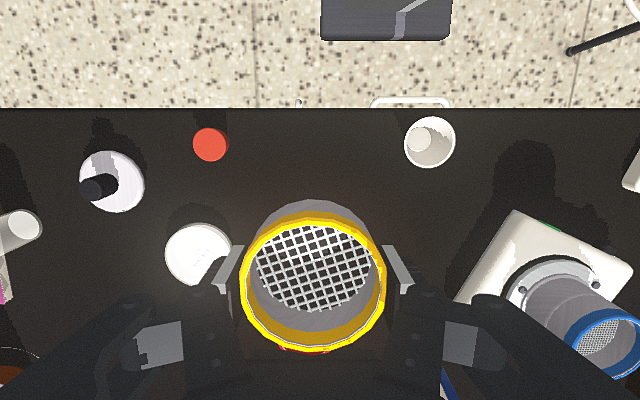

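```bash
cat >> h.py <<'E'
def heldlevel(im,P,hue):
    h=cv2.cvtColor(im,cv2.COLOR_RGB2HSV); x,y,z=pose()[:3,3]
    m=(abs((h[...,0].astype(int)-hue+90)%180-90)<8)&(h[...,1]>120)&(np.hypot(P[...,0]-x,P[...,1]-y)<.036)&(P[...,2]>z-.02)
    q=P[m]; c=np.zeros(3)
    print(len(q), "dz pct",(np.percentile(q[:,2],[5,50,90,99])-z).round(4))
    for _ in range(8):
        A=np.c_[q[:,0]-x,q[:,1]-y,np.ones(len(q))]; s=np.linalg.lstsq(A,q[:,2],rcond=None)[0]; e=q[:,2]-A@s
        if (e<-.0008).sum()==0: break
        q=q[e>-.0008]
    print(len(q),"tilt deg",np.degrees(s[:2]).round(2),"rim-TCP",round(s[2]-z,4),(cv2.minEnclosingCircle(q[:,:2].astype(np.float32))[0]-np.array([x,y])).round(4))
E
python3 -c "
from h import *
im,P=cloud('wrist'); heldlevel(im,P,28)"
```

```text
5136 dz pct [0.0096 0.0167 0.0183 0.019 ]
2233 tilt deg [ 0.01 -0.09] rim-TCP 0.0179 [-0.0006 -0.0023]
```

```bash
python3 -m inch '[{"travel":[-0.03,0.0625,0],"angular":[0,0,0],"claw":255},{"travel":[-0.03,0.0625,0],"angular":[0,0,0],"claw":255},{"travel":[-0.03,0.0625,0],"angular":[0,0,0],"claw":255},{"travel":[-0.03,0.0625,0],"angular":[0,0,0],"claw":255},{"travel":[-0.03,0.0625,0],"angular":[0,0,0],"claw":255},{"travel":[-0.03,0.0625,0],"angular":[0,0,0],"claw":255},{"travel":[-0.026,0.0625,0],"angular":[0,0,0],"claw":255},{"travel":[0,0,0.03],"angular":[0,0,0],"claw":255},{"travel":[0,0,0.03],"angular":[0,0,0],"claw":255},{"travel":[0,0,0.03],"angular":[0,0,0],"claw":255},{"travel":[0,0,0],"angular":[0,0,0],"claw":255},{"travel":[0,0,0],"angular":[0,0,0],"claw":255},{"travel":[0,0,0],"angular":[0,0,0],"claw":255}]'; python3 -c "
from h import *
print(pose().round(4))"
```

```text
time: 14.95
ee_pos: [0.5304, 0.0184, 0.1292]
tool_rot: [-0.001, -3.141, 0.0]
wrist_force: [0.4, -0.3, -1.4]
gripper_width: 0.661
[[-1.000e+00  8.000e-04 -1.100e-03  5.304e-01]
 [ 8.000e-04  1.000e+00 -3.000e-04  1.840e-02]
 [ 1.100e-03 -3.000e-04 -1.000e+00  1.292e-01]
 [ 0.000e+00  0.000e+00  0.000e+00  1.000e+00]]
```

```bash
python3 -m inch '[{"travel":[-0.001,0,0.01],"angular":[0,0,0],"claw":255},{"travel":[0,0,0.01],"angular":[0,0,0],"claw":255},{"travel":[0,0,0.01],"angular":[0,0,0],"claw":255},{"travel":[0,0,0.003],"angular":[0,0,0],"claw":255},{"travel":[0,0,0],"angular":[0,0,0],"claw":255},{"travel":[0,0,0],"angular":[0,0,0],"claw":255}]'
```

```text
time: 15.45
ee_pos: [0.5321, 0.0188, 0.1135]
tool_rot: [0.001, 3.139, 0.001]
wrist_force: [-0.3, 1.0, 6.9]
gripper_width: 0.664
```

```bash
python3 -m inch '[{"travel":[0,0,0.002],"angular":[0,0,0],"claw":255},{"travel":[0,0,0],"angular":[0,0,0],"claw":255},{"travel":[0,0,0],"angular":[0,0,0],"claw":120},{"travel":[0,0,0],"angular":[0,0,0],"claw":60},{"travel":[0,0,0],"angular":[0,0,0],"claw":0},{"travel":[0,0,0],"angular":[0,0,0],"claw":0},{"travel":[0,0,0],"angular":[0,0,0],"claw":0},{"travel":[0,0,0],"angular":[0,0,0],"claw":0},{"travel":[0,0,0],"angular":[0,0,0],"claw":0},{"travel":[0,0,-0.02],"angular":[0,0,0],"claw":0},{"travel":[0,0,-0.04],"angular":[0,0,0],"claw":0},{"travel":[0,0,-0.07],"angular":[0,0,0],"claw":0},{"travel":[0,0,-0.07],"angular":[0,0,0],"claw":0},{"travel":[0,0,-0.05],"angular":[0,0,0],"claw":0},{"travel":[0,0,0],"angular":[0,0,0],"claw":0},{"travel":[0,0,0],"angular":[0,0,0],"claw":0}]'
python3 -c "
from h import *
print(pose().round(4)[:3,3])
im,P=cloud('wrist'); save(im,'s2.png')
r=rim(P,.531,.0165,.12,.14); print(r)
print(level(P,*r[1][:2],.12,.14)); print('coarse',rim(P,.569,-.2075,.03,.045))
"
```

```text
time: 16.78
ee_pos: [0.5319, 0.0188, 0.2388]
tool_rot: [0.0, 3.138, 0.001]
wrist_force: [-1.1, 0.8, -1.1]
gripper_width: 1.0
[0.5319 0.0188 0.2388]
(1393, array([0.5317, 0.0166, 0.0297]), 'lsq', array([0.5309, 0.0167, 0.0273]), 'z', array([0.1241, 0.1301, 0.1315]))
(847, 'tilt deg', array([-0.72, -0.09]), 'z', np.float64(0.1306))
coarse (954, array([ 0.5701, -0.2092,  0.0302]), 'lsq', array([ 0.5694, -0.2084,  0.0275]), 'z', array([0.0315, 0.0364, 0.0381]))
```

```bash
python3 -m inch '[{"travel":[-0.011,-0.0645,0],"angular":[0,0,0],"claw":0},{"travel":[-0.011,-0.0645,0],"angular":[0,0,0],"claw":0},{"travel":[-0.011,-0.0645,0],"angular":[0,0,0],"claw":0},{"travel":[-0.011,-0.0645,0],"angular":[0,0,0],"claw":0},{"travel":[-0.011,-0.0645,0],"angular":[0,0,0],"claw":0},{"travel":[-0.011,-0.0645,0],"angular":[0,0,0],"claw":0},{"travel":[-0.01,-0.0645,0],"angular":[0,0,0],"claw":0},{"travel":[0,0,0.07],"angular":[0,0,0],"claw":0},{"travel":[0,0,0.07],"angular":[0,0,0],"claw":0},{"travel":[0,0,0.07],"angular":[0,0,0],"claw":0},{"travel":[0,0,0.07],"angular":[0,0,0],"claw":0},{"travel":[0,0,0.028],"angular":[0,0,0],"claw":0},{"travel":[0,0,0],"angular":[0,0,0],"claw":0},{"travel":[0,0,0],"angular":[0,0,0],"claw":0},{"travel":[0,0,0],"angular":[0,0,0],"claw":0}]'; python3 -c "
from h import *
print(pose().round(4))
im,P=cloud('wrist');save(im,'w4.png')
print(rim(P,.5697,-.2072,.03,.045))"
```

```text
time: 18.08
ee_pos: [0.5694, -0.2073, 0.0835]
tool_rot: [0.001, 3.141, -0.001]
wrist_force: [-0.1, -0.1, 0.5]
gripper_width: 1.006
[[-1.000e+00  4.000e-04  5.000e-04  5.694e-01]
 [ 4.000e-04  1.000e+00 -4.000e-04 -2.073e-01]
 [-5.000e-04 -4.000e-04 -1.000e+00  8.350e-02]
 [ 0.000e+00  0.000e+00  0.000e+00  1.000e+00]]
(2361, array([ 0.57  , -0.2097,  0.0297]), 'lsq', array([ 0.5692, -0.2095,  0.0273]), 'z', array([0.0321, 0.0369, 0.0381]))
```

View pics/w4.png

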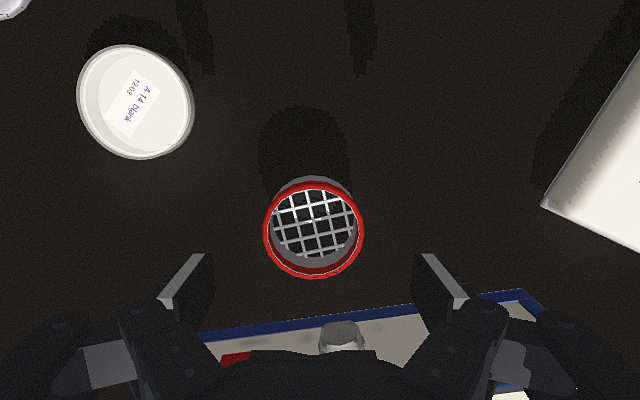

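```bash
python3 -m inch '[{"travel":[0,0,0.04],"angular":[0,0,0],"claw":0},{"travel":[0,0,0.05],"angular":[0,0,0],"claw":0},{"travel":[0,0,0.038],"angular":[0,0,0],"claw":0},{"travel":[0,0,0],"angular":[0,0,0],"claw":0},{"travel":[0,0,0],"angular":[0,0,0],"claw":0},{"travel":[0,0,0],"angular":[0,0,0],"claw":255},{"travel":[0,0,0],"angular":[0,0,0],"claw":255},{"travel":[0,0,0],"angular":[0,0,0],"claw":255},{"travel":[0,0,0],"angular":[0,0,0],"claw":255},{"travel":[0,0,0],"angular":[0,0,0],"claw":255},{"travel":[0,0,0],"angular":[0,0,0],"claw":255},{"travel":[0,0,0],"angular":[0,0,0],"claw":255},{"travel":[0,0,0],"angular":[0,0,0],"claw":255},{"travel":[0,0,0],"angular":[0,0,0],"claw":255},{"travel":[0,0,0],"angular":[0,0,0],"claw":255}]'
```

```text
time: 19.38
ee_pos: [0.5701, -0.2074, 0.0211]
tool_rot: [0.001, 3.139, -0.001]
wrist_force: [-2.4, 2.0, 11.3]
gripper_width: 0.647
```

```bash
python3 -m inch '[{"travel":[0,0,-0.002],"angular":[0,0,0],"claw":255},{"travel":[0,0,-0.01],"angular":[0,0,0],"claw":255},{"travel":[0,0,-0.03],"angular":[0,0,0],"claw":255},{"travel":[0,0,-0.06],"angular":[0,0,0],"claw":255},{"travel":[0,0,-0.07],"angular":[0,0,0],"claw":255},{"travel":[0,0,-0.07],"angular":[0,0,0],"claw":255},{"travel":[0,0,-0.07],"angular":[0,0,0],"claw":255},{"travel":[0,0,-0.07],"angular":[0,0,0],"claw":255},{"travel":[0,0,0],"angular":[0,0,0],"claw":255},{"travel":[0,0,0],"angular":[0,0,0],"claw":255}]';python3 -c "
from h import *
print(pose().round(4)[:3,3])
im,P=cloud('wrist'); heldlevel(im,P,0)"
```

```text
time: 20.22
ee_pos: [0.57, -0.2074, 0.2125]
tool_rot: [0.0, 3.137, -0.002]
wrist_force: [-0.4, 0.1, -1.4]
gripper_width: 0.644
[ 0.57   -0.2074  0.2125]
5183 dz pct [0.0099 0.017  0.0187 0.0194]
2270 tilt deg [ 0.03 -0.05] rim-TCP 0.0183 [ 0.0007 -0.0028]
```

```bash
python3 -m inch '[{"travel":[0.011,0.0645,0],"angular":[0,0,0],"claw":255},{"travel":[0.011,0.0645,0],"angular":[0,0,0],"claw":255},{"travel":[0.011,0.0645,0],"angular":[0,0,0],"claw":255},{"travel":[0.011,0.0645,0],"angular":[0,0,0],"claw":255},{"travel":[0.011,0.0645,0],"angular":[0,0,0],"claw":255},{"travel":[0.011,0.0645,0],"angular":[0,0,0],"claw":255},{"travel":[0.012,0.0645,0],"angular":[0,0,0],"claw":255},{"travel":[0,0,0.04],"angular":[0,0,0],"claw":255},{"travel":[0,0,0.04],"angular":[0,0,0],"claw":255},{"travel":[0,0,0.03],"angular":[0,0,0],"claw":255},{"travel":[0,0,0],"angular":[0,0,0],"claw":255},{"travel":[0,0,0],"angular":[0,0,0],"claw":255},{"travel":[0,0,0],"angular":[0,0,0],"claw":255}]'
```

```text
time: 21.35
ee_pos: [0.5301, 0.0185, 0.1549]
tool_rot: [-0.001, -3.141, 0.0]
wrist_force: [0.4, 0.9, -1.5]
gripper_width: 0.647
```

```bash
python3 -m inch '[{"travel":[-0.001,0,0.01],"angular":[0,0,0],"claw":255},{"travel":[0,0,0.01],"angular":[0,0,0],"claw":255},{"travel":[0,0,0.007],"angular":[0,0,0],"claw":255},{"travel":[0,0,0.002],"angular":[0,0,0],"claw":255},{"travel":[0,0,0],"angular":[0,0,0],"claw":255},{"travel":[0,0,0],"angular":[0,0,0],"claw":255}]'
```

```text
time: 21.85
ee_pos: [0.5315, 0.0187, 0.1418]
tool_rot: [0.001, 3.139, 0.001]
wrist_force: [-3.6, 0.8, 17.8]
gripper_width: 0.643
```

```bash
python3 -m inch '[{"travel":[0,0,0],"angular":[0,0,0],"claw":120},{"travel":[0,0,0],"angular":[0,0,0],"claw":60},{"travel":[0,0,0],"angular":[0,0,0],"claw":0},{"travel":[0,0,0],"angular":[0,0,0],"claw":0},{"travel":[0,0,0],"angular":[0,0,0],"claw":0},{"travel":[0,0,0],"angular":[0,0,0],"claw":0},{"travel":[0,0,0],"angular":[0,0,0],"claw":0},{"travel":[0,0,-0.02],"angular":[0,0,0],"claw":0},{"travel":[0,0,-0.04],"angular":[0,0,0],"claw":0},{"travel":[0,0,-0.07],"angular":[0,0,0],"claw":0},{"travel":[0,0,-0.07],"angular":[0,0,0],"claw":0},{"travel":[0,0,-0.05],"angular":[0,0,0],"claw":0},{"travel":[0,0,0],"angular":[0,0,0],"claw":0},{"travel":[0,0,0],"angular":[0,0,0],"claw":0}]'
python3 -c "
from h import *
print(pose().round(4)[:3,3])
im,P=cloud('wrist'); save(im,'s3.png')
r=rim(P,.531,.0165,.148,.168); print(r)
print(level(P,*r[1][:2],.148,.168))
"
```

```text
time: 23.02
ee_pos: [0.5313, 0.0187, 0.2673]
tool_rot: [0.0, 3.138, 0.001]
wrist_force: [0.2, 0.6, -0.7]
gripper_width: 1.0
[0.5313 0.0187 0.2673]
(1388, array([0.5318, 0.0167, 0.0296]), 'lsq', array([0.531 , 0.0167, 0.0273]), 'z', array([0.152 , 0.1582, 0.1595]))
(838, 'tilt deg', array([-0.82, -0.26]), 'z', np.float64(0.1587))
```

View pics/s3.png

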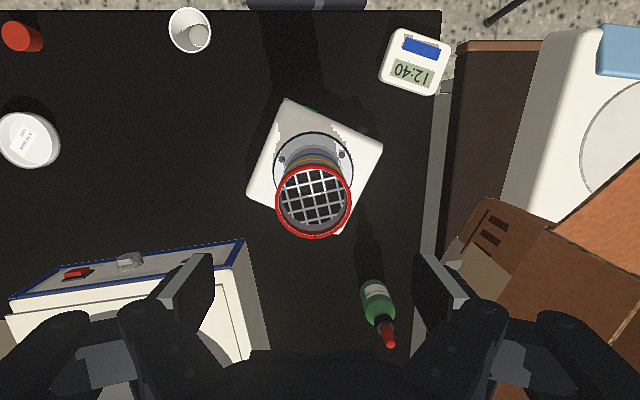

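```bash
python3 -m inch '[{"travel":[0.019,-0.073,0],"angular":[0,0,0],"claw":0},{"travel":[0.019,-0.073,0],"angular":[0,0,0],"claw":0},{"travel":[0.019,-0.073,0],"angular":[0,0,0],"claw":0},{"travel":[0.019,-0.073,0],"angular":[0,0,0],"claw":0},{"travel":[0.019,-0.073,0],"angular":[0,0,0],"claw":0},{"travel":[0.019,-0.073,0],"angular":[0,0,0],"claw":0},{"travel":[0.019,-0.073,0],"angular":[0,0,0],"claw":0},{"travel":[0.019,-0.073,0],"angular":[0,0,0],"claw":0},{"travel":[0.019,-0.073,0],"angular":[0,0,0],"claw":0},{"travel":[0.019,-0.073,0],"angular":[0,0,0],"claw":0},{"travel":[0.022,-0.076,0],"angular":[0,0,0],"claw":0},{"travel":[0,0,0.07],"angular":[0,0,0],"claw":0},{"travel":[0,0,0.07],"angular":[0,0,0],"claw":0},{"travel":[0,0,0.07],"angular":[0,0,0],"claw":0},{"travel":[0,0,0.07],"angular":[0,0,0],"claw":0},{"travel":[0,0,0.06],"angular":[0,0,0],"claw":0},{"travel":[0,0,0],"angular":[0,0,0],"claw":0},{"travel":[0,0,0],"angular":[0,0,0],"claw":0},{"travel":[0,0,0],"angular":[0,0,0],"claw":0}]'; python3 -c "
from h import *
print(pose().round(4))
im,P=cloud('wrist');save(im,'w5.png')
print(rim(P,.4255,-.3845,.010,.02,.035)); print(rim(P,.4255,-.3845,.038,.05,.03))"
```

```text
time: 24.65
ee_pos: [0.4247, -0.3847, 0.0962]
tool_rot: [0.001, 3.141, -0.001]
wrist_force: [-0.0, 0.2, 1.1]
gripper_width: 1.004
[[-1.000e+00  6.000e-04  1.000e-04  4.247e-01]
 [ 6.000e-04  1.000e+00 -5.000e-04 -3.847e-01]
 [-1.000e-04 -5.000e-04 -1.000e+00  9.620e-02]
 [ 0.000e+00  0.000e+00  0.000e+00  1.000e+00]]
(4288, array([ 0.4252, -0.3863,  0.0291]), 'lsq', array([ 0.4253, -0.3865,  0.0219]), 'z', array([0.0138, 0.015 , 0.0159]))
(845, array([ 0.4252, -0.3864,  0.01  ]), 'lsq', array([ 0.4245, -0.3864,  0.007 ]), 'z', array([0.0418, 0.043 , 0.0438]))
```

View pics/w5.png

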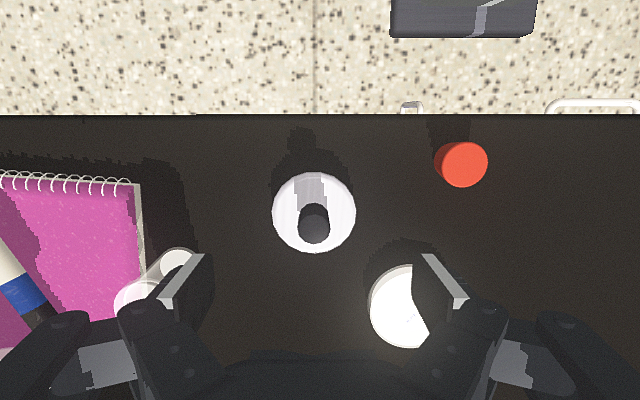

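```bash
python3 -m inch '[{"travel":[-0.001,0,0],"angular":[0,0,0],"claw":110},{"travel":[0,0,0],"angular":[0,0,0],"claw":110},{"travel":[0,0,0],"angular":[0,0,0],"claw":110},{"travel":[0,0,0.04],"angular":[0,0,0],"claw":110},{"travel":[0,0,0.05],"angular":[0,0,0],"claw":110},{"travel":[0,0,0.042],"angular":[0,0,0],"claw":110},{"travel":[0,0,0],"angular":[0,0,0],"claw":110},{"travel":[0,0,0],"angular":[0,0,0],"claw":110},{"travel":[0,0,0],"angular":[0,0,0],"claw":110}]'
```

```text
time: 25.45
ee_pos: [0.4254, -0.3848, 0.0305]
tool_rot: [0.001, 3.141, -0.001]
wrist_force: [0.8, 0.2, 0.1]
gripper_width: 0.571
```

```bash
python3 -m inch '[{"travel":[0,0,0],"angular":[0,0,0],"claw":255},{"travel":[0,0,0],"angular":[0,0,0],"claw":255},{"travel":[0,0,0],"angular":[0,0,0],"claw":255},{"travel":[0,0,0],"angular":[0,0,0],"claw":255},{"travel":[0,0,0],"angular":[0,0,0],"claw":255},{"travel":[0,0,0],"angular":[0,0,0],"claw":255},{"travel":[0,0,0],"angular":[0,0,0],"claw":255},{"travel":[0,0,0],"angular":[0,0,0],"claw":255},{"travel":[0,0,0],"angular":[0,0,0],"claw":255},{"travel":[0,0,0],"angular":[0,0,0],"claw":255}]'
```

```text
time: 26.28
ee_pos: [0.4256, -0.3847, 0.0307]
tool_rot: [0.0, 3.14, -0.002]
wrist_force: [-1.2, 1.7, 8.1]
gripper_width: 0.211
```

Gripped. Lift to about z = 0.23 and check the hold.

```bash
python3 -m inch '[{"travel":[0,0,-0.002],"angular":[0,0,0],"claw":255},{"travel":[0,0,-0.01],"angular":[0,0,0],"claw":255},{"travel":[0,0,-0.03],"angular":[0,0,0],"claw":255},{"travel":[0,0,-0.06],"angular":[0,0,0],"claw":255},{"travel":[0,0,-0.07],"angular":[0,0,0],"claw":255},{"travel":[0,0,-0.07],"angular":[0,0,0],"claw":255},{"travel":[0,0,-0.07],"angular":[0,0,0],"claw":255},{"travel":[0,0,-0.07],"angular":[0,0,0],"claw":255},{"travel":[0,0,-0.03],"angular":[0,0,0],"claw":255},{"travel":[0,0,0],"angular":[0,0,0],"claw":255},{"travel":[0,0,0],"angular":[0,0,0],"claw":255}]';python3 -c "
from h import *
T=pose();print(T.round(4)[:3,3])
im,P=cloud('wrist'); save(im,'w6.png')
x,y,z=T[:3,3]
m=(np.hypot(P[...,0]-x,P[...,1]-y)<.032)&(np.hypot(P[...,0]-x,P[...,1]-y)>.014)&(P[...,2]<z-.010)&(P[...,2]>z-.022)
q=P[m];A=np.c_[q[:,0]-x,q[:,1]-y,np.ones(len(q))];s=np.linalg.lstsq(A,q[:,2],rcond=None)[0];print(len(q),np.degrees(s[:2]),s[2]-z, rim(P,x,y,z-.02,z-.010,.035))"
```

```text
time: 27.2
ee_pos: [0.4252, -0.3842, 0.2362]
tool_rot: [0.0, 3.14, -0.001]
wrist_force: [0.0, 0.7, -2.2]
gripper_width: 0.211
[ 0.4252 -0.3842  0.2362]
4305 [ 0.81741759 -0.02733809] -0.015841701679389752 (4846, array([ 0.425 , -0.3863,  0.0292]), 'lsq', array([ 0.4225, -0.3864,  0.0208]), 'z', array([0.219 , 0.2204, 0.2213]))
```

View pics/w6.png

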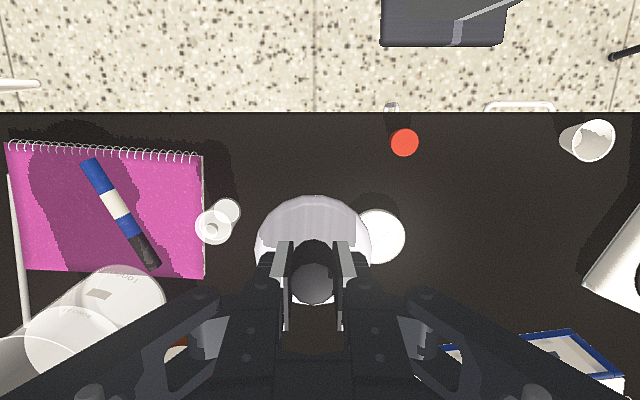

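```bash
python3 -m inch '[{"travel":[-0.019,0.073,0],"angular":[0,0,0],"claw":255},{"travel":[-0.019,0.073,0],"angular":[0,0,0],"claw":255},{"travel":[-0.019,0.073,0],"angular":[0,0,0],"claw":255},{"travel":[-0.019,0.073,0],"angular":[0,0,0],"claw":255},{"travel":[-0.019,0.073,0],"angular":[0,0,0],"claw":255},{"travel":[-0.019,0.073,0],"angular":[0,0,0],"claw":255},{"travel":[-0.019,0.073,0],"angular":[0,0,0],"claw":255},{"travel":[-0.019,0.073,0],"angular":[0,0,0],"claw":255},{"travel":[-0.019,0.073,0],"angular":[0,0,0],"claw":255},{"travel":[-0.019,0.073,0],"angular":[0,0,0],"claw":255},{"travel":[-0.022,0.076,0],"angular":[0,0,0],"claw":255},{"travel":[0,0,0.03],"angular":[0,0,0],"claw":255},{"travel":[0,0,0.03],"angular":[0,0,0],"claw":255},{"travel":[0,0,0.018],"angular":[0,0,0],"claw":255},{"travel":[0,0,0],"angular":[0,0,0],"claw":255},{"travel":[0,0,0],"angular":[0,0,0],"claw":255},{"travel":[0,0,0],"angular":[0,0,0],"claw":255}]'
```

```text
time: 28.67
ee_pos: [0.5312, 0.0181, 0.1965]
tool_rot: [-0.002, -3.141, 0.0]
wrist_force: [-0.3, -0.0, 0.1]
gripper_width: 0.213
```

```bash
python3 -m inch '[{"travel":[0,0.001,0.01],"angular":[0,0,0],"claw":255},{"travel":[0,0,0.01],"angular":[0,0,0],"claw":255},{"travel":[0,0,0.01],"angular":[0,0,0],"claw":255},{"travel":[0,0,0.004],"angular":[0,0,0],"claw":255},{"travel":[0,0,0],"angular":[0,0,0],"claw":255},{"travel":[0,0,0],"angular":[0,0,0],"claw":255}]'
```

```text
time: 29.17
ee_pos: [0.5316, 0.019, 0.1796]
tool_rot: [0.001, 3.141, -0.0]
wrist_force: [-0.8, -1.2, 3.8]
gripper_width: 0.214
```

```bash
python3 -m inch '[{"travel":[0,0,0.002],"angular":[0,0,0],"claw":255},{"travel":[0,0,0],"angular":[0,0,0],"claw":255},{"travel":[0,0,0],"angular":[0,0,0],"claw":200},{"travel":[0,0,0],"angular":[0,0,0],"claw":120},{"travel":[0,0,0],"angular":[0,0,0],"claw":60},{"travel":[0,0,0],"angular":[0,0,0],"claw":60},{"travel":[0,0,0],"angular":[0,0,0],"claw":60},{"travel":[0,0,0],"angular":[0,0,0],"claw":60},{"travel":[0,0,0],"angular":[0,0,0],"claw":60},{"travel":[0,0,-0.02],"angular":[0,0,0],"claw":60},{"travel":[0,0,-0.04],"angular":[0,0,0],"claw":60},{"travel":[0,0,-0.07],"angular":[0,0,0],"claw":60},{"travel":[0,0,-0.07],"angular":[0,0,0],"claw":60},{"travel":[0,0,-0.03],"angular":[0,0,0],"claw":60},{"travel":[0.03,-0.06,0],"angular":[0,0,0],"claw":60},{"travel":[0.03,-0.06,0],"angular":[0,0,0],"claw":60},{"travel":[0.03,-0.06,0],"angular":[0,0,0],"claw":60},{"travel":[0,0,0],"angular":[0,0,0],"claw":60},{"travel":[0,0,0],"angular":[0,0,0],"claw":60}]'
python3 -c "
from h import *
print(pose().round(4)[:3,3])
for c in('wrist','top','scene'):
  im,P=cloud(c); save(im,'f_%s.png'%c)
  x,y=.531,.0175
  print(c,'disc',rim(P,x,y,.16,.169,.036),'knob',rim(P,x,y,.186,.198,.03))
  d=np.hypot(P[...,0]-x,P[...,1]-y);m=(d<.03)&(d>.013)&(P[...,2]>.161)&(P[...,2]<.169)
  q=P[m]
  if len(q)>30:
    A=np.c_[q[:,0]-x,q[:,1]-y,np.ones(len(q))];s=np.linalg.lstsq(A,q[:,2],rcond=None)[0];print(len(q),'tilt',np.degrees(s[:2]).round(2),s[2].round(4))
  for n,x,y,a,b in[('bottle',.467,-.475,.02,.08),('cruc',.388,-.098,.026,.04),('stopper',.388,-.293,.015,.03),('petri',.496,-.31,.012,.022)]:
    r=rim(P,x,y,a,b); print(n,r if isinstance(r,int) else r[1])
im=cv2.imread('pics/f_scene.png')[110:310,190:430]; cv2.imwrite('pics/f_crop.png',cv2.resize(im,None,fx=3,fy=3)[:600])
"
```

```text
time: 30.75
ee_pos: [0.4854, -0.0726, 0.2944]
tool_rot: [0.007, 3.14, -0.0]
wrist_force: [0.5, -0.2, -0.3]
gripper_width: 0.764
[ 0.4854 -0.0726  0.2944]
wrist disc (1821, array([0.5308, 0.0166, 0.029 ]), 'lsq', array([0.5268, 0.017 , 0.0195]), 'z', array([0.1626, 0.164 , 0.1649])) knob (436, array([0.5312, 0.016 , 0.0103]), 'lsq', array([0.5298, 0.0165, 0.0068]), 'z', array([0.1893, 0.1919, 0.1927]))
1532 tilt [0.57 0.14] 0.164
bottle 0
cruc [ 0.3875 -0.107   0.021 ]
stopper [ 0.3901 -0.2917  0.0149]
petri [ 0.4981 -0.314   0.0329]
top disc (12, array([0.5066, 0.0241, 0.0131]), 'lsq', array([0.5329, 0.0167, 0.0298]), 'z', array([0.1606, 0.1612, 0.1627])) knob 0
bottle [ 0.4723 -0.4839  0.0191]
cruc [ 0.3877 -0.1043  0.021 ]
stopper [ 0.3911 -0.2893  0.0144]
petri [ 0.499  -0.3112  0.0323]
scene disc (152, array([0.5289, 0.0176, 0.0296]), 'lsq', array([0.5271, 0.0154, 0.0212]), 'z', array([0.1618, 0.1646, 0.1659])) knob (36, array([0.5286, 0.0165, 0.0119]), 'lsq', array([0.5286, 0.0161, 0.0084]), 'z', array([0.1881, 0.1918, 0.1936]))
115 tilt [0.34 0.99] 0.1645
bottle [ 0.4693 -0.4853  0.0197]
cruc [ 0.3855 -0.1061  0.0227]
stopper [ 0.3883 -0.29    0.0158]
petri [ 0.4965 -0.3122  0.0339]
```

View pics/f_crop.png

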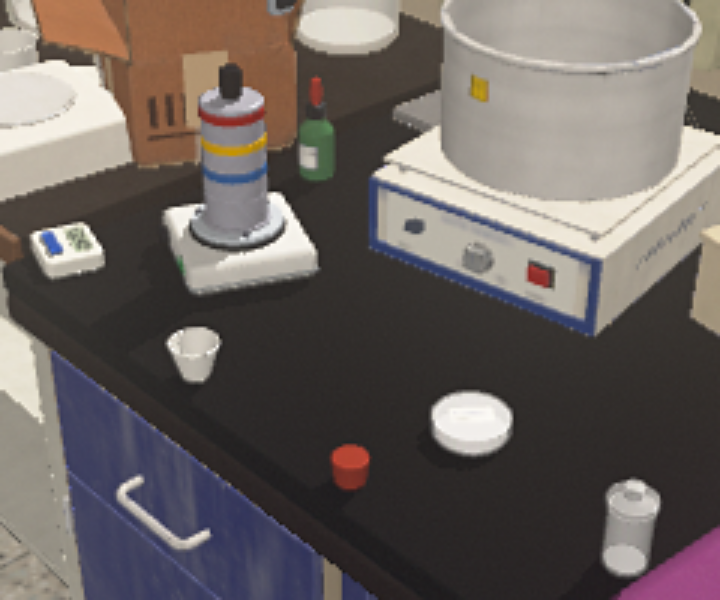

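View pics/f_wrist.png

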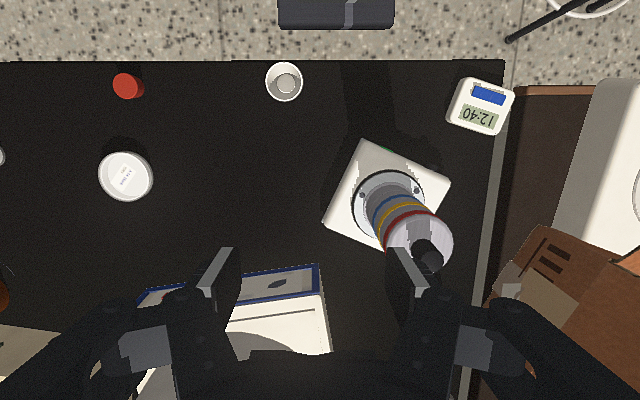

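```bash
python3 -c "
from h import *
print(bot.close_job())"
```

```text
the job is handed in; nothing more can be done
None
```

I built the stack on the receiver pan in the order you asked: fine, medium, coarse, then the lid. All pieces were let go, and the gripper was moved well clear before I handed the job in at about 31 s.

**Seating:** after each release I measured the top of the newest piece with the wrist camera.

| Piece | Measured height (mm) | Expected (mm) | Measured tilt |
|---|---|---|---|
| Fine rim | 102.5 | 103 | 0.2° |
| Medium rim | 130.6 | 131 | 0.7° |
| Coarse rim | 158.7 | 159 | 0.9° |
| Lid disc, top | 164–164.5 | 165 | 0.6° (wrist), about 1° (scene camera) |

I read the small tilts as depth noise, because the last pictures show a straight, closed stack.

**Bystanders:** in the top camera, the weighing bottle, crucible, Petri dish and stopper are all within 1 mm of where they started.

**Checks that disagreed or failed:**
- The wrist camera put things about 2 mm further in −y than the arm's own readings. The fine sieve went about 2 mm off centre into its taper, with a few newtons of side force, before it seated. I used the corrected position for the other three pieces.
- The top camera gave no usable reading of the finished lid.
- The highest wrist force I read was about 19 N, taken after each call rather than continuously.

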